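# Set up the telescopic ioniser stand beside the balance

## Task

Pick up the small telescopic ioniser stand by its square barrel, never lifting it by the bar on top, and set it down squarely on the black rubber mat beside the balance, section still pushed in, and let go. Then take the bar, twist it anticlockwise (seen from above) to its stop to unlock the section, draw it up 50 mm, and twist it fully back clockwise so that it locks at that length. Leave the stand upright and wholly and squarely on the mat, the long sides of its base along the mat's long sides, and do not disturb the other things on the bench.

Things in the scene. Friction and masses are not known exactly. Their poses are not given: they have to be found in the camera images.
- stand: Loose telescopic stand, about 0.85 kg in all, upright on the bench. Grey base 110 x 84 x 14 mm (x, y, z); on its middle a square upright aluminium barrel 44 x 44 mm, from 14 to 84 mm height. Origin: centre of the base's underside; x along the base's long side, z up. The barrel can be grasped from above near its rim, fingers closing along y, either side of the bar on top.
- barrel_rim (a point): Centre of the barrel's rim, 84 mm above the stand's underside.
- section: Inner telescoping section: 26 mm steel rod bearing a grey plastic bar (ioniser head) 64 x 14 x 20 mm (x, y, z). Origin on the barrel's axis, at rim height when pushed in, rising with the section; the bar spans 6 to 26 mm above it. x along the bar; locked, it lies along the stand's x. A dark ring 4 mm high on the rod stands just clear of the rim when drawn out 50 mm.
- bar_grip (a point): Centre of the bar, on the barrel's axis, 16 mm above the section's origin (100 mm above the stand's underside when pushed in). Pinch the bar across its 14 mm thickness to twist and draw; the barrel's rim lies 16 mm below this point when pushed in.
- extension (a joint): How far the section is drawn out, m: 0 pushed in, 0.068 at the end stop. Inner lugs lock in notches at 0, 0.025 and 0.050 (about 4 mm play either way); at 0.068 it cannot lock. Friction of 2 N holds it where it is left; drawing it out takes about 4 N, less than the stand's weight, so the base stays down.
- twist (a joint): Turn of the section in the barrel, rad, positive anticlockwise seen from above: 0 fully locked (stop), 1.2 fully unlocked (stop). It slides freely only above about 0.8. Friction is light (0.03 N m); the stand's own weight keeps the base from turning.
- mat: Fixed black rubber mat lying on the bench, 160 x 130 x 5 mm (x, y, z). Origin: centre of its underside; its top is 5 mm above the bench. x along its long side.
- balance: Fixed low top-loading balance with an orange housing, on a black plate 270 x 230 x 12 mm (x, y, z); origin at the centre of the plate's underside; round steel pan, its top 67 mm above the bench, 35 mm along +x from the origin. Not to be moved.
- bottle: Bystander: amber bottle, 64 mm in diameter, 150 mm tall, origin under its centre.
- weight: Bystander: 500 g steel calibration weight, 38 mm in diameter, 60 mm tall, on the balance pan, origin under its centre.
- weight_box: Bystander: wooden box of weights with its lid open, about 150 x 170 mm, 45 mm tall (lid to 145 mm), origin under the middle of the box.
There are look-alikes about, which are no part of the job. Of the things that look like the stand, the middle-sized one is meant.

How it is judged:
By the outcome, as a careful person would: the job done as asked, in the order asked, and still so for the second after the job is handed in, with the robot touching nothing.
It also fails if it takes over 59 s, if anything falls off the work surface, if the arm or the gripper's body presses on something with over 40 N, if the wrist force passes 120 N, or if a joint passes its speed limit or range.

## Robot

A 6-joint arm with a two-finger parallel gripper is mounted at the origin on the work surface. World frame = base frame: x ahead of the robot, y to its left, z up, the work surface at z = 0. Lengths are in m, angles in degrees, forces in N, time in s.
With the tool pointing down it reaches from about 0.4 to 0.825 m from the base axis. Payload 7 kg.
Tool frame: the origin (TCP) lies at the very end of the fingers, on their centre line; the grasp point (between the pads) lies 19 mm behind it; x points along the fingers, z is the direction in which the jaws open and shut, and the axes are right-handed (so a half turn about x gives the same grasp; the last joint's range is limited). The gripper opens to 88 mm and grips with 3 to 60 N. Pads are 19 mm wide; open, the fingers measure 130 mm over their backs; the gripper's body (78 mm by 193 mm) begins 47 mm behind the grasp point.
Start: joints at [-57.806, 20.546, 0.682, 0, -70.136, -16.507], TCP at [0.182, -0.65, 0.227] pointing down, gripper open.
Joint ranges: [-176.03, 176.03], [-82.01, 121.73], [-58.28, 71.71], [-173.87, 95.51], [-174.79, -0.11], [-173.66, 173.66]. Speed limits (degrees/s): [136.94, 136.94, 172.46, 180, 180, 180].

## Interface

Orientations are given as [roll, pitch, yaw] about the fixed x, y, z axes, in that order (R = Rz(yaw) Ry(pitch) Rx(roll)).
In Python, from plant import * gives the robot as it stands.
- The arm moves only by the tool arm_command, never from a script. Its argument "commands" is one flat list of numbers, 5 for each row, row after row: the shift along the tool's x, y, z in mm, then the turn about the tool's x in degrees, then the opening in per cent of the stroke, from 0 (shut) to 100 (fully open). A call has 1 to 5 rows; each row shifts and turns the pose as measured when the row begins, along the tool's axes as they then stand; what a row does not reach is not made up. A row lasts 1/8 s, in which the tool goes at most 62.5 mm and 10.7 degrees, less where a joint would pass 70% of its speed; a pose out of reach is approached as far as the arm can. A call is refused whole if a number of a shift passes 62.5 or a number of a turn 10.7, either way. A call with a gripper value outside its range is refused whole. The fingers move at their own pace and stop on an object; the grip force is fixed at half the most. Time passes only in rows, so rows that do not move let the fingers close. It gives the time, the measured TCP pose, the force and the opening at its end, in the units of the state.
- get_obs(): the state, without advancing time (a new reading comes with each control period).
- snapshot(name): name is "scene" or "side" or "wrist"; returns a dict with "frame" (480x640x3 uint8, blue, green, red), "fov_y" (degrees; the focal length in pixels is half the picture's height over the tangent of half this angle, whatever the lens; pixels are square), "cx", "cy" (the principal point, pixels), "world_to_cam" (4x4, takes a point from world to camera coordinates). Camera axes: x right, y up, looking along -z (the intrinsics and any distortion apply to the point x, -y, -z); pixel columns grow to the right and rows downward; lengths in m; the calibration is good to about 2 mm. A picture is of the moment at which its call begins. There is no depth.
- close_job(): hands the job in, once; it reports no verdict.
The state is a dict: "clock": time; "joint_pos": joint angles; "qvel": joint speeds; "tau": joint torques, N m; "tool_pos": TCP position; "orientation": TCP orientation; "force": force on the tool from outside, world axes, zero at the start; "moment": the same for the moment, N m; "opening": finger opening in m.
Only numpy, scipy, OpenCV 4.12 (cv2) and the standard library are available. Lean on these libraries where they do the work, as an engineer would, in place of code of your own. Each camera call takes 0.05 s, during which the arm holds its last target. There are 200 camera calls.

## Working session

There is one attempt and no reset: what is moved stays moved. The work goes in short steps, Python scripts to look and compute and a tool call to move; the robot and the scene stay as the last step left them, time stands still between calls to the robot, and variables do not carry over. Pictures are saved under pics/ and viewed, about 8 in all and at most 12, crops included, and the job is handed in when it is done.

Besides the shell and the picture viewer there is one more tool, called after "Request:" as name(argument=value, ...) on one line, values as JSON. arm_command: Moves the arm, as the interface text tells. Its arguments: {"type":"object","properties":{"commands":{"type":"array"}},"required":["commands"]}

```bash
mkdir -p pics; ls
cat > h.py <<'E'
from plant import *
import numpy as np, cv2
def snap(n,f=None):
    s=snapshot(n)
    if f: cv2.imwrite('pics/'+f,s['frame'])
    return s
def foc(s): return s['frame'].shape[0]/2/np.tan(np.radians(s['fov_y'])/2)
def ray(s,u,v,z):
    M=np.array(s['world_to_cam']);R,t=M[:3,:3],M[:3,3];f=foc(s)
    d=R.T@np.array([(u-s['cx'])/f,-(v-s['cy'])/f,-1]);c=-R.T@t
    return c+d*(z-c[2])/d[2]
def proj(s,p):
    M=np.array(s['world_to_cam']);q=M[:3,:3]@np.array(p)+M[:3,3];f=foc(s)
    return np.array([s['cx']+f*q[0]/-q[2],s['cy']-f*q[1]/-q[2]])
E
python3 - <<'E'
from h import *
a=snap('scene','scene.png');b=snap('side','side.png');c=snap('wrist','wrist.png')
for s in (a,b,c):
    M=np.array(s['world_to_cam']);print({k:v for k,v in s.items() if k not in('frame','world_to_cam')},-M[:3,:3].T@M[:3,3])
cv2.imwrite('pics/ab.png',cv2.resize(np.hstack([b['frame'],c['frame']]),(800,300)))
print(get_obs())
E
```

```text
pics
{'fov_y': 53.614289103491885, 'cx': 312.3702136195848, 'cy': 237.6060179523291} [ 0.96616748 -0.64058523  0.9671743 ]
{'fov_y': 43.956030541708614, 'cx': 313.73174859080314, 'cy': 240.51523121575738} [0.06796968 1.29822049 1.43274242]
{'fov_y': 62.895029699572525, 'cx': 325.20741718545474, 'cy': 234.5177031584483} [ 0.11505575 -0.668957    0.38400422]
{'clock': 0.15, 'joint_pos': array([-5.78039976e+01,  2.05838116e+01,  6.45442954e-01, -1.30076687e-02,
       -7.01346079e+01, -1.65061095e+01]), 'qvel': array([-0.05930952, -0.16634087,  0.15752536,  0.02798677, -0.00279601,
       -0.03040568]), 'tau': array([ 4.17182682e-04, -5.83281398e+01,  2.93290311e+01,  7.00114623e+00,
        8.80504260e-03, -1.10551518e-04]), 'tool_pos': array([ 0.18240045, -0.64951366,  0.22581974]), 'orientation': array([  6.99402795,  89.92600557, 112.67949284]), 'force': array([0.38214839, 0.90622746, 0.07912062]), 'moment': array([-0.00318811,  0.02010797, -0.04633407]), 'opening': 0.08790823087024888}
```

View pics/scene.png

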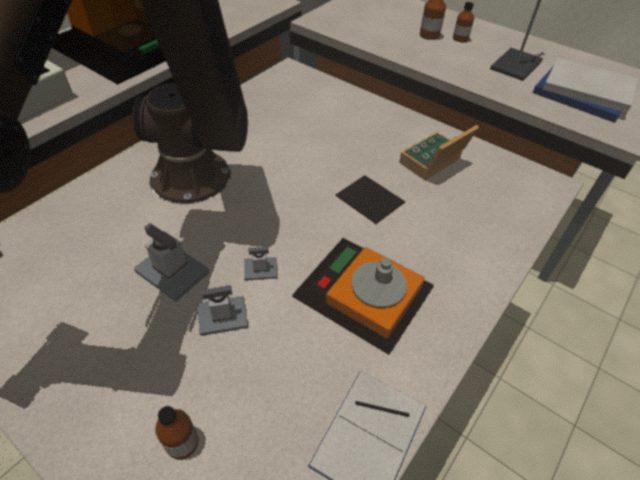

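View pics/ab.png

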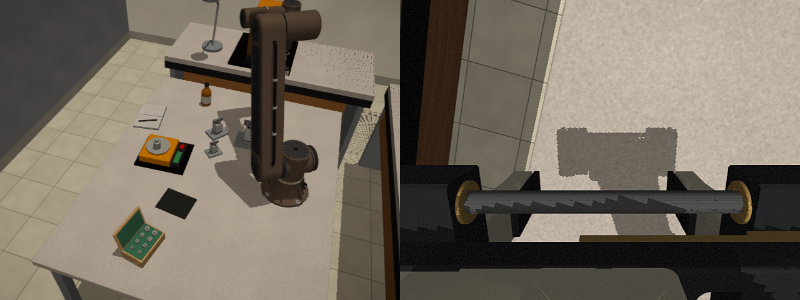

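The pictures show three look-alikes in the scene view: large at (172,263), medium at (222,312) and small at (261,266). The mat is at (370,199) and the balance at (365,290). The middle one by size should be the one at (222,312). I'll confirm by measuring its base in an enlarged crop.

Run:
```python
from h import *
a=snap('scene');b=snap('side')
A=cv2.resize(a['frame'][225:345,125:285],None,fx=4,fy=4,interpolation=cv2.INTER_CUBIC)
B=cv2.resize(b['frame'][180:260,320:420],(600,480),interpolation=cv2.INTER_CUBIC)
cv2.imwrite('pics/crop1.png',np.vstack([A[:, :640]]))
# mat
def quad(m,name,s,z):
    cs,_=cv2.findContours(m,cv2.RETR_EXTERNAL,cv2.CHAIN_APPROX_NONE)
    for c in sorted(cs,key=cv2.contourArea)[::-1][:4]:
        if cv2.contourArea(c)<150: continue
        P=np.array([ray(s,u,v,z)[:2] for u,v in c[:,0]],np.float32)
        r=cv2.minAreaRect(P);M=cv2.moments(c)
        print(name,'px',(M['m10']/M['m00'],M['m01']/M['m00']),'c',np.round(r[0],4),'size',np.round(r[1],4),'ang',round(r[2],2))
for n,s,(x0,y0,x1,y1) in(('scene',a,(325,165,415,230)),('side',b,(235,290,330,360))):
    g=s['frame'].max(2); m=np.zeros_like(g); m[y0:y1,x0:x1]=(g[y0:y1,x0:x1]<70)*255
    quad(m,n+' mat',s,.005)
h=cv2.cvtColor(a['frame'],cv2.COLOR_BGR2HSV)
for p in[(240,325),(190,275),(270,274),(300,250),(215,300),(203,310)]:print(p,a['frame'][p[1],p[0]],h[p[1],p[0]])
```

```text
scene mat px (369.9690992767916, 198.92351523120752) c [0.4813 0.266 ] size [0.1276 0.1552] ang 82.48
side mat px (281.69772897897894, 325.24042792792795) c [0.4803 0.2699] size [0.1319 0.1596] ang 82.38
(240, 325) [104 103 100] [ 98  10 104]
(190, 275) [53 55 50] [78 23 55]
(270, 274) [108 109 106] [ 80   7 109]
(300, 250) [148 162 171] [ 18  34 171]
(215, 300) [40 43 44] [23 23 44]
(203, 310) [106 106 102] [ 90  10 106]
```

View pics/crop1.png

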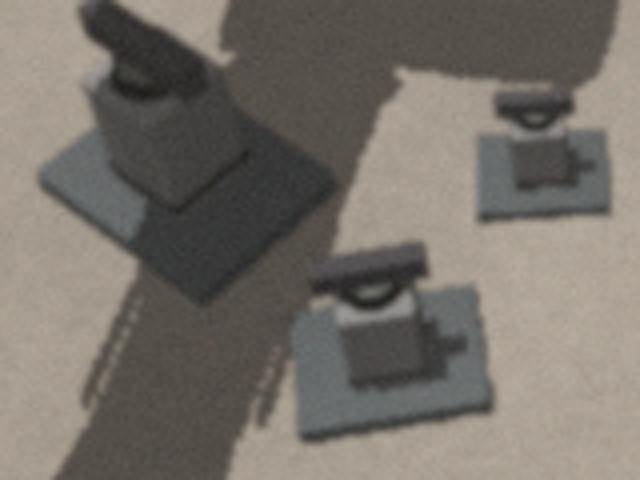

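Three candidates again: the large at (172,263), lying in shadow, the middle at (222,312) and the small at (261,266). I'll measure each base from its crop corners to settle which is the 110 x 84.

Run:
```python
from h import *
a=snap('scene')
def f(n,pts,zs):
    P=np.array([ray(a,125+u/4,225+v/4,z)[:2] for (u,v),z in zip(pts,zs)])
    e=[np.linalg.norm(P[i]-P[(i+1)%4]) for i in range(4)]
    d=P[1]-P[0];d2=P[2]-P[3]
    print(n,np.round(P,4).tolist(),'edges',np.round(e,4),'c',P.mean(0).round(4),'ang',[round(float(np.degrees(np.arctan2(x[1],x[0]))),1) for x in(d,d2)])
# order: front-left, front-right (z=0), back-right, back-left (top z=.014)
f('mid',[(303,440),(493,410),(478,285),(293,318)],[0,0,.014,.014])
f('small',[(480,222),(609,214),(607,131),(478,134)],[0,0,.01,.01])
f('large',[(205,305),(336,185),(180,85),(38,178)],[0,0.008,.018,.008])
# bar ends of mid, top z=.11
print([ray(a,125+u/4,225+v/4,.105).round(4) for u,v in((318,268),(424,248),(369,270))])
```

```text
mid [[0.4339, -0.3548], [0.5044, -0.2718], [0.4444, -0.2204], [0.3762, -0.3067]] edges [0.1088 0.0791 0.11   0.0751] c [ 0.4397 -0.2884] ang [49.6, 51.7]
small [[0.4045, -0.179], [0.4629, -0.123], [0.4229, -0.079], [0.3603, -0.1338]] edges [0.0809 0.0594 0.0832 0.0632] c [ 0.4127 -0.1287] ang [43.8, 41.2]
large [[0.3196, -0.3289], [0.3189, -0.2194], [0.187, -0.2314], [0.1701, -0.3344]] edges [0.1095 0.1324 0.1044 0.1496] c [ 0.2489 -0.2786] ang [90.4, 80.6]
[array([ 0.4188, -0.3077,  0.105 ]), array([ 0.454 , -0.2615,  0.105 ]), array([ 0.4412, -0.291 ,  0.105 ])]
```

The middle one's base measures 0.109 x 0.08 m, which matches 110 x 84. The small one is 0.081 x 0.06 and the large about 0.15 x 0.11. So the stand is the one at (222,312): centre about (0.439,-0.288), yaw about 51°. Next I'll write a planner and move above it.

```bash
cat >> h.py <<'E'
from scipy.spatial.transform import Rotation as Ro
def tool(o=None):
    o=o or get_obs(); return np.array(o['tool_pos']),Ro.from_euler('xyz',o['orientation'],degrees=True).as_matrix()
def jaw(R): return np.degrees(np.arctan2(R[1,2],R[0,2]))
def plan(tgt,yaw,half=True,step=60,turn=10,n=None):
    """rows to bring TCP to tgt with jaw (tool z) heading yaw (deg; half: mod 180)"""
    p,R=tool(); d=yaw-jaw(R); m=180 if half else 360
    d=(d+m/2)%m-m/2          # world turn about +z; tool x is down => tool turn = -d
    tgt=np.array(tgt);n=n or int(max(np.ceil(np.linalg.norm(tgt-p)/step*1000),np.ceil(abs(d)/turn),1))
    o=get_obs();print('now',p.round(4),'jaw',round(jaw(R),2),'j',np.round(o['joint_pos'],1),'turn',round(-d,1),'n',n,'F',np.round(o['force'],1),'t',round(o['clock'],2),'op',round(o['opening'],4))
    for i in range(n):
        s=R.T@(tgt-p)/n*1000
        print(np.round(s,1).tolist(),round(-d/n,2)); R=R@Ro.from_euler('x',-d/n,degrees=True).as_matrix()
E
python3 - <<'E'
from h import *
p,R=tool();print(R.round(3))
s=snap('wrist');M=np.array(s['world_to_cam']);c=-M[:3,:3].T@M[:3,3]
print('cam in tool',(R.T@(c-p)).round(4),'cam axes in tool',(R.T@M[:3,:3].T).round(3).tolist())
for y in(141,51):plan([.439,-.288,.226],y)
E
```

```text
[[-0.    -0.963 -0.27 ]
 [ 0.    -0.27   0.963]
 [-1.     0.     0.001]]
cam in tool [-0.1583  0.0701 -0.0003] cam axes in tool [[-0.001, 0.255, -0.967], [-0.0, 0.967, 0.255], [1.0, 0.001, -0.001]]
now [ 0.1825 -0.6498  0.2264] jaw 105.69 j [-57.8  20.6   0.7  -0.  -70.1 -16.5] turn -35.3 n 8 F [-0.2  0.1  0.2] t 0.35 op 0.0874
[0.1, -43.1, 34.9] -4.41
[0.1, -45.7, 31.4] -4.41
[0.1, -47.9, 27.8] -4.41
[0.1, -49.9, 24.1] -4.41
[0.1, -51.6, 20.2] -4.41
[0.1, -53.0, 16.1] -4.41
[0.1, -54.1, 12.0] -4.41
[0.1, -54.9, 7.8] -4.41
now [ 0.1825 -0.6498  0.2264] jaw 105.69 j [-57.8  20.6   0.7  -0.  -70.1 -16.5] turn 54.7 n 8 F [-0.2  0.1  0.2] t 0.35 op 0.0874
[0.1, -43.1, 34.9] 6.84
[0.1, -38.6, 39.7] 6.84
[0.1, -33.6, 44.1] 6.84
[0.1, -28.2, 47.8] 6.84
[0.1, -22.3, 50.8] 6.84
[0.1, -16.1, 53.1] 6.84
[0.1, -9.6, 54.6] 6.84
[0.1, -3.1, 55.4] 6.84
```

Request:
arm_command(commands=[0, -43, 35, -4.4, 100, 0, -45.7, 31.4, -4.4, 100, 0, -48, 28, -4.4, 100, 0, -50, 24, -4.4, 100, 0, -51.6, 20, -4.4, 100])

```text
clock: 0.98
tool_pos: [0.3442, -0.4197, 0.225]
orientation: [8.3, 89.9, 136.2]
force: [0.1, 0.6, 0.5]
opening: 0.0876
```

Run:
```python
from h import *
plan([.439,-.288,.226],141)
```

```text
now [ 0.3442 -0.4197  0.225 ] jaw 128.0 j [-30.    8.2 -16.1  -0.  -65.7 -22. ] turn -13.0 n 3 F [0.1 0.6 0.5] t 0.97 op 0.0876
[-0.3, -51.9, 15.2] -4.33
[-0.3, -52.9, 11.2] -4.33
[-0.3, -53.6, 7.2] -4.33
```

Request:
arm_command(commands=[0, -52, 15, -4.3, 100, 0, -53, 11, -4.3, 100, 0, -53, 7, -4.3, 100, 0, 0, 0, 0, 100])

```text
clock: 1.48
tool_pos: [0.4433, -0.2812, 0.2264]
orientation: [-145.1, 89.9, -3.4]
force: [-0.7, -0.2, -0.1]
opening: 0.0875
```

Run:
```python
from h import *
plan([.439,-.288,.226],141)
s=snap('wrist','w1.png')
for p in([.439,-.288,.11],[.439,-.288,.084],[.439,-.288,0]):print(proj(s,p).round(1))
```

```text
now [ 0.4433 -0.2812  0.2264] jaw 141.65 j [-11.    6.3 -18.2  -0.  -65.4 -27.4] turn 0.7 n 1 F [-0.7 -0.2 -0.1] t 1.48 op 0.0875
[0.4, 8.0, -0.8] 0.65
[323.3 219.9]
[323.5 212.5]
[323.9 195.2]
```

View pics/w1.png

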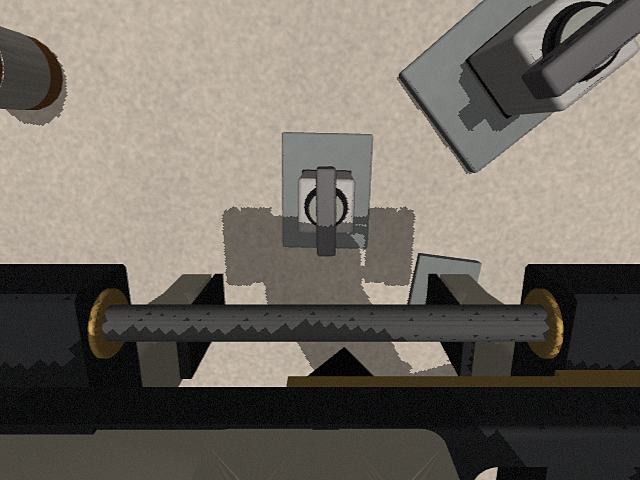

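The wrist view shows the mid stand below: base corners about (282,133), (372,135), (283,246), and the bar from (326,168) to (326,255). The large stand is upper right and the small one is at (445,280).

Run:
```python
from h import *
s=snap('wrist')
g=cv2.cvtColor(s['frame'],cv2.COLOR_BGR2HSV)
m=np.zeros(g.shape[:2],np.uint8);m[120:262,255:395]=((g[120:262,255:395,1]<45)&(g[120:262,255:395,0]>60))*255
P=lambda u,v,z:ray(s,u,v,z)[:2]
c=[P(282,133,.014),P(372,135,.014),P(283,246,.014)]
ang=lambda d:np.degrees(np.arctan2(d[1],d[0]))
print('edges',[np.linalg.norm(c[1]-c[0]),np.linalg.norm(c[2]-c[0])],'long ang',ang(c[0]-c[2]),'short',ang(c[1]-c[0]),'base c',(c[1]+c[2])/2)
b=[P(326,168,.11),P(326,255,.11)];print('bar',np.linalg.norm(b[0]-b[1]),ang(b[0]-b[1]),(b[0]+b[1])/2)
for v in(150,160,175,190):
  print(v,[ (u) for u in range(270,385) if np.linalg.norm(s['frame'][v,u+1].astype(int)-s['frame'][v,u-1])>45])
# rim edge rows: bar sides at two rows
gr=s['frame'].min(2).astype(int)
print(gr[185,295:362].tolist());print(gr[240,300:350].tolist())
```

```text
edges [np.float64(0.08233718324592562), np.float64(0.10774745646376335)] long ang -129.57729272844045 short 140.28823181622073 base c [ 0.43353727 -0.29161472]
bar 0.06323151783046153 -128.44904393175224 [ 0.43333889 -0.29188404]
150 [281, 282, 283, 370, 372, 373]
160 [281, 282, 283, 371, 372]
175 [281, 282, 283, 301, 302, 317, 333, 334, 350, 351, 370, 371, 372]
190 [281, 282, 297, 299, 300, 313, 314, 315, 316, 317, 333, 334, 335, 336, 337, 338, 339, 340, 352, 353, 355, 368, 370, 371]
[127, 127, 115, 90, 142, 152, 160, 173, 171, 171, 174, 168, 170, 170, 170, 172, 169, 176, 167, 179, 164, 39, 89, 102, 105, 103, 104, 106, 101, 105, 102, 102, 105, 101, 108, 108, 106, 106, 101, 76, 111, 189, 173, 169, 169, 177, 173, 173, 180, 178, 176, 173, 172, 170, 170, 175, 179, 153, 138, 103, 105, 125, 122, 125, 125, 125, 127]
[67, 72, 70, 66, 68, 71, 69, 69, 69, 73, 72, 70, 60, 64, 71, 64, 52, 42, 49, 58, 48, 54, 49, 50, 53, 54, 48, 58, 58, 46, 61, 55, 56, 51, 46, 46, 72, 72, 64, 63, 64, 68, 71, 73, 70, 68, 69, 66, 65, 66]
```

Run:
```python
from h import *
plan([.4335,-.2917,.15],140.8,n=2)
plan([.4335,-.2917,.054],140.8,n=4)
```

```text
now [ 0.4418 -0.2831  0.2262] jaw 141.44 j [-11.2   6.3 -18.2  -0.  -65.4 -27.3] turn 0.6 n 2 F [-0.6 -1.   0.4] t 1.57 op 0.0876
[38.1, 6.0, 0.6] 0.32
[38.1, 6.0, 0.6] 0.32
now [ 0.4418 -0.2831  0.2262] jaw 141.44 j [-11.2   6.3 -18.2  -0.  -65.4 -27.3] turn 0.6 n 4 F [-0.6 -1.   0.4] t 1.57 op 0.0876
[43.1, 3.0, 0.3] 0.16
[43.1, 3.0, 0.3] 0.16
[43.1, 3.0, 0.3] 0.16
[43.1, 3.0, 0.3] 0.16
```

Request:
arm_command(commands=[20, 6, 0.6, 0.3, 100, 30, 6, 0.6, 0.3, 100, 20, 0, 0, 0, 100, 0, 0, 0, 0, 100])

```text
clock: 2.08
tool_pos: [0.4308, -0.2958, 0.1551]
orientation: [-157.7, 89.8, -17.3]
force: [0.3, 0.1, 0.2]
opening: 0.0875
```

Run:
```python
from h import *
plan([.4335,-.2917,.054],140.8,n=2)
s=snap('wrist')
# bar edges/centre at top z .11 : scan rows near bar
gr=s['frame'].min(2).astype(int)
cv2.imwrite('pics/w2.png',s['frame'])
print(proj(s,[.4335,-.2917,.11]))
```

```text
now [ 0.4308 -0.2958  0.1551] jaw 140.4 j [-12.9   9.6 -24.3   0.  -55.9 -26.7] turn -0.4 n 2 F [0.3 0.1 0.2] t 2.08 op 0.0875
[50.6, -2.4, 0.4] -0.2
[50.6, -2.4, 0.4] -0.2
[325.11539261 271.46805514]
```

Request:
arm_command(commands=[40, -2, 0.4, 0, 100, 35, -2, 0, 0, 100, 15, 0, 0, 0, 100, 0, 0, 0, 0, 100])

```text
clock: 2.62
tool_pos: [0.4372, -0.2961, 0.0693]
orientation: [-162.9, 89.2, -22.6]
force: [-0.3, 0.6, 0.1]
opening: 0.0879
```

Run:
```python
from h import *
plan([.4335,-.2917,.054],140.8,n=1)
```

```text
now [ 0.4372 -0.2961  0.0693] jaw 140.29 j [-12.7  15.6 -30.    0.2 -43.7 -27.1] turn -0.5 n 1 F [-0.3  0.6  0.1] t 2.62 op 0.0879
[15.2, -1.0, 5.9] -0.51
```

Request:
arm_command(commands=[7, -1, 6, -0.5, 100, 7, 0, 0, 0, 100, 0, 0, 0, 0, 100])

```text
clock: 3.0
tool_pos: [0.4349, -0.292, 0.0573]
orientation: [-162.1, 89.0, -21.3]
force: [-1.8, -0.0, -0.1]
opening: 0.0875
```

Run:
```python
from h import *
plan([.4335,-.2917,.054],140.8,n=1)
p,R=tool();print(R[:,0].round(4))
```

```text
now [ 0.4349 -0.292   0.0573] jaw 140.84 j [-12.3  16.1 -31.4   0.2 -41.5 -27.1] turn 0.0 n 1 F [-1.8 -0.  -0.1] t 3.0 op 0.0875
[3.3, 0.7, 1.3] 0.04
[ 0.0165 -0.0064 -0.9998]
```

Request:
arm_command(commands=[3, 0.7, 1.3, 0, 100, 0, 0, 0, 0, 0, 0, 0, 0, 0, 0, 0, 0, 0, 0, 0, 0, 0, 0, 0, 0])

```text
clock: 3.62
tool_pos: [0.4341, -0.2919, 0.0549]
orientation: [-162.1, 88.9, -21.2]
force: [-0.0, 0.4, 0.3]
opening: 0.0532
```

Request:
arm_command(commands=[0, 0, 0, 0, 0, 0, 0, 0, 0, 0, 0, 0, 0, 0, 0])

```text
clock: 4.0
tool_pos: [0.4346, -0.2922, 0.0551]
orientation: [-162.5, 88.9, -21.7]
force: [1.0, -0.8, 0.9]
opening: 0.0438
```

Run:
```python
from h import *
plan([.4335,-.2917,.054],140.8,n=1)
p,R=tool();print(R[:,0].round(4))
```

```text
now [ 0.4346 -0.2922  0.0551] jaw 140.87 j [-12.3  16.2 -31.7   0.3 -41.  -27.1] turn 0.1 n 1 F [ 1.  -0.8  0.9] t 4.0 op 0.0438
[1.1, 0.3, 1.1] 0.07
[ 0.0186 -0.0074 -0.9998]
```

Request:
arm_command(commands=[-8, 0, 0, 0, 0, -20, 0, 0, 0, 0, -30, 0, 0, 0, 0, -30, 0, 0, 0, 0, 0, 0, 0, 0, 0])

```text
clock: 4.62
tool_pos: [0.4273, -0.289, 0.1414]
orientation: [-150.8, 89.6, -10.1]
force: [0.1, 0.8, -9.0]
opening: 0.0434
```

Run:
```python
from h import *
s=snap('scene');print('pan',ray(s,380,284,.067),'weight top',ray(s,384,263,.127),'plate corners',[ray(s,u,v,.012).round(3).tolist() for u,v in((344,239),(294,295),(390,350),(433,287))])
print('box',ray(s,430,155,.045), 'lid top', ray(s,477,127,.145))
p,R=tool();print(R[:,0].round(4))
# mat again from side & scene with box points
b=snap('side')
for n,s,(x0,y0,x1,y1) in(('scene',s,(325,165,415,230)),('side',b,(235,290,330,360))):
    g=s['frame'].max(2); m=np.zeros_like(g); m[y0:y1,x0:x1]=(g[y0:y1,x0:x1]<70)*255
    c=max(cv2.findContours(m,0,1)[0],key=cv2.contourArea)
    P=np.array([ray(s,u,v,.005)[:2] for u,v in c[:,0]],np.float32);print(n,cv2.boxPoints(cv2.minAreaRect(P)).round(4).tolist())
plan([.48,.268,.19],82.4)
```

```text
pan [ 0.69387722 -0.0185747   0.067     ] weight top [ 0.68685324 -0.00499046  0.127     ] plate corners [[0.52, 0.083, 0.012], [0.533, -0.141, 0.012], [0.794, -0.119, 0.012], [0.784, 0.095, 0.012]]
box [0.53724346 0.50798448 0.045     ] lid top [0.62608782 0.58891532 0.145     ]
[ 4.2e-03  1.0e-04 -1.0e+00]
scene [[0.3959999978542328, 0.21330000460147858], [0.5490999817848206, 0.19280000030994415], [0.5659000277519226, 0.3179999887943268], [0.41280001401901245, 0.3384999930858612]]
side [[0.3926999866962433, 0.21639999747276306], [0.5508999824523926, 0.19529999792575836], [0.5681999921798706, 0.3246999979019165], [0.4099999964237213, 0.3458000123500824]]
now [ 0.4254 -0.2883  0.1387] jaw 140.66 j [-12.3   9.8 -26.5  -0.1 -53.6 -27. ] turn 58.3 n 10 F [-0.3  0.1 -9.2] t 4.72 op 0.0441
[-5.1, -46.5, 31.0] 5.83
[-5.1, -43.1, 35.6] 5.83
[-5.1, -39.3, 39.8] 5.83
[-5.1, -35.0, 43.6] 5.83
[-5.1, -30.4, 46.9] 5.83
[-5.1, -25.5, 49.7] 5.83
[-5.1, -20.3, 52.1] 5.83
[-5.1, -14.9, 53.9] 5.83
[-5.1, -9.4, 55.1] 5.83
[-5.1, -3.7, 55.8] 5.83
```

Lifted (−9 N, opening 44 mm). I'll go a little higher, then carry across.

Request:
arm_command(commands=[-20, 0, 0, 0, 0, -25, -10, 6, 2, 0, -8, -33, 24, 4, 0, -3, -33, 27, 4.5, 0, 0, -32, 28, 4.5, 0])

```text
clock: 5.35
tool_pos: [0.4363, -0.1485, 0.1855]
orientation: [33.0, 89.0, 157.7]
force: [1.2, 0.4, -8.0]
opening: 0.0438
```

Request:
arm_command(commands=[0, -31, 30, 4.5, 0, 0, -29, 33, 4.5, 0, 0, -26, 35, 4.5, 0, 0, -24, 36, 4.5, 0, 0, -22, 38, 4.5, 0])

```text
clock: 5.98
tool_pos: [0.4761, 0.0707, 0.176]
orientation: [70.9, 88.2, 172.3]
force: [1.7, -1.0, -7.7]
opening: 0.0438
```

Run:
```python
from h import *
plan([.4815,.268,.185],82.4,step=40)
p,R=tool();print(R[:,0].round(4))
```

```text
now [0.4761 0.0707 0.176 ] jaw 101.36 j [  31.     5.7  -25.5   -1.3  -60.2 -108.9] turn 19.0 n 5 F [ 1.7 -1.  -7.7] t 5.97 op 0.0438
[-1.7, -8.8, 38.5] 3.79
[-1.7, -6.2, 39.0] 3.79
[-1.7, -3.6, 39.3] 3.79
[-1.7, -1.0, 39.5] 3.79
[-1.7, 1.6, 39.4] 3.79
[-0.0311  0.0042 -0.9995]
```

Request:
arm_command(commands=[0, -8, 30, 3.5, 0, -2, -6, 35, 3.5, 0, -2, -4, 35, 3.5, 0, -2, -2, 30, 3, 0, 0, 0, 20, 2, 0])

```text
clock: 6.6
tool_pos: [0.4782, 0.2268, 0.1702]
orientation: [100.4, 87.3, -174.3]
force: [1.9, -0.0, -7.9]
opening: 0.0438
```

Request:
arm_command(commands=[0, 0, 0, 0, 0, 0, 0, 0, 0, 0])

```text
clock: 6.85
tool_pos: [0.4763, 0.2267, 0.166]
orientation: [104.1, 87.0, -170.6]
force: [0.1, -0.3, -7.5]
opening: 0.0438
```

```bash
cat >> h.py <<'E'
UT=(Ro.from_euler('xyz',[-162.5,88.9,-21.7],degrees=True).as_matrix()).T@np.array([0,0,1.])
def tilt(): 
    p,R=tool();print('toolx',R[:,0].round(4),'stand up',(R@UT).round(4))
E
python3 - <<'E'
from h import *
plan([.4815,.268,.15],82.4,step=40)
tilt(); s=snap('wrist','w3.png')
print([proj(s,[*p,.005]).round(0).tolist() for p in((.394,.215),(.55,.194),(.567,.321),(.411,.342))])
E
```

```text
now [0.4763 0.2267 0.166 ] jaw 85.39 j [  45.4   11.4  -19.7   -2.   -61.4 -139. ] turn 3.0 n 2 F [ 0.1 -0.3 -7.5] t 6.85 op 0.0438
[7.7, -1.3, 20.9] 1.49
[7.7, -0.8, 20.9] 1.49
toolx [-0.0524 -0.0087 -0.9986] stand up [ 0.0567 -0.01    0.9983]
[[306.0, 127.0], [298.0, 313.0], [444.0, 320.0], [467.0, 136.0]]
```

View pics/w3.png

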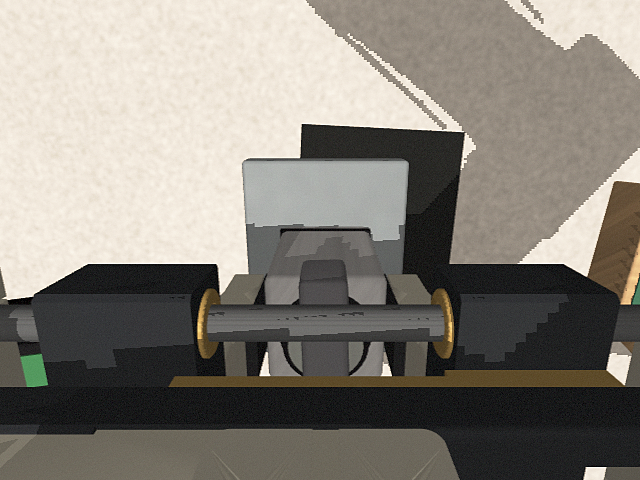

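The view shows the stand held above the mat: mat far corners at (302,125) and (463,132), base edge at (245..407,160). The tool tilts about 3°, from payload sag as each row re-bases on the measured pose. The tilt is about the jaw axis, so the base can level itself on landing. Next I'll plan where the stand's origin should go.

```bash
cat >> h.py <<'E'
RG=Ro.from_euler('xyz',[-162.5,88.9,-21.7],degrees=True).as_matrix()
R0=RG.T@(np.array([.4335,-.2917,0])-np.array([.4346,-.2922,.0551]))
def stand(): p,R=tool(); return p+R@R0
E
python3 - <<'E'
from h import *
s=snap('wrist')
a,b=ray(s,302,125,.005),ray(s,463,132,.005);d=b-a;print(a,b,np.linalg.norm(d),np.degrees(np.arctan2(d[1],d[0])))
p,R=tool();o=stand();print('stand origin',o.round(4));tilt()
off=p-o
plan(np.array([.481,.268,.035])+off,82.4,n=4)
E
```

```text
[0.39207673 0.21222143 0.005     ] [0.40789439 0.33909229 0.005     ] 0.12785308698845113 82.89330253306845
stand origin [0.4734 0.2284 0.1116]
toolx [-0.0516 -0.0081 -0.9986] stand up [ 0.0559 -0.0106  0.9984]
now [0.4766 0.2266 0.1666] jaw 85.35 j [  45.4   11.3  -19.7   -2.   -61.4 -139. ] turn 3.0 n 4 F [ 0.6 -0.4 -8.1] t 6.95 op 0.0437
[18.9, -2.1, 10.3] 0.74
[18.9, -1.9, 10.3] 0.74
[18.9, -1.8, 10.3] 0.74
[18.9, -1.7, 10.3] 0.74
```

Request:
arm_command(commands=[10, -2, 16, 1, 0, 25, -2, 16, 1, 0, 25, -2, 8, 1, 0])

```text
clock: 7.32
tool_pos: [0.4854, 0.2668, 0.1059]
orientation: [102.7, 87.3, -175.3]
force: [0.2, 0.7, -8.3]
opening: 0.0438
```

Run:
```python
from h import *
p,R=tool();o=stand();print('stand origin',o.round(4));tilt()
plan(np.array([.480,.2675,.012])+p-o,82.4,n=2)
```

```text
stand origin [0.4825 0.2688 0.0509]
toolx [-0.0473 -0.0039 -0.9989] stand up [ 0.0505 -0.015   0.9986]
now [0.4854 0.2668 0.1059] jaw 82.07 j [  47.7   17.   -20.9   -2.3  -54.2 -144.3] turn -0.3 n 2 F [ 0.2  0.7 -8.3] t 7.33 op 0.0438
[19.5, 0.3, -0.6] -0.16
[19.5, 0.3, -0.6] -0.16
```

Request:
arm_command(commands=[16, 0, -1, 0, 0, 14, 0, 0, 0, 0, 2, 0, 0, 0, 0])

```text
clock: 7.7
tool_pos: [0.4833, 0.2656, 0.0699]
orientation: [105.2, 87.1, -172.9]
force: [0.3, 0.4, -7.4]
opening: 0.044
```

Run:
```python
from h import *
p,R=tool();o=stand();print('stand origin',o.round(4));tilt()
plan(np.array([.480,.2675,.006])+p-o,82.4,n=2)
```

```text
stand origin [0.4802 0.2675 0.0149]
toolx [-0.0498 -0.0062 -0.9987] stand up [ 0.053  -0.0127  0.9985]
now [0.4833 0.2656 0.0699] jaw 81.97 j [  47.8   19.4  -23.1   -2.5  -49.8 -144.2] turn -0.4 n 2 F [ 0.3  0.4 -7.4] t 7.7 op 0.044
[4.4, -0.1, 0.0] -0.21
[4.4, -0.1, 0.0] -0.21
```

Request:
arm_command(commands=[4, 0, 0, 0, 0, 3, 0, 0, 0, 0, 2, 0, 0, 0, 0])

```text
clock: 8.07
tool_pos: [0.4832, 0.2657, 0.0642]
orientation: [104.4, 87.2, -173.5]
force: [-8.6, -1.8, 11.1]
opening: 0.0441
```

Run:
```python
from h import *
p,R=tool();o=stand();print('stand origin',o.round(4));tilt()
plan(np.array([.480,.2675,.006])+p-o,82.4,n=2)
```

```text
stand origin [0.4802 0.2677 0.0092]
toolx [-0.0483 -0.0055 -0.9988] stand up [ 0.0515 -0.0135  0.9986]
now [0.4832 0.2657 0.0642] jaw 82.03 j [  47.8   19.7  -23.5   -2.4  -48.9 -144.2] turn -0.4 n 2 F [-8.6 -1.8 11.1] t 8.07 op 0.0441
[1.6, 0.0, -0.1] -0.19
[1.6, 0.0, -0.1] -0.19
```

Request:
arm_command(commands=[1, 0, 0, 0, 0, 1, 0, 0, 0, 0, 0, 0, 0, 0, 0, 0, 0, 0, 0, 53, 0, 0, 0, 0, 56])

```text
clock: 8.7
tool_pos: [0.4853, 0.2672, 0.0657]
orientation: [99.9, 87.5, -178.1]
force: [0.2, -0.2, 0.4]
opening: 0.048
```

Request:
arm_command(commands=[0, 0, 0, 0, 70, 0, 0, 0, 0, 100, 0, 0, 0, 0, 100, 0, 0, 0, 0, 100, 0, 0, 0, 0, 100])

```text
clock: 9.32
tool_pos: [0.4865, 0.2682, 0.0664]
orientation: [97.9, 87.7, 180.0]
force: [-0.2, -1.0, 0.0]
opening: 0.0869
```

Run:
```python
from h import *
tilt();p,R=tool()
plan(p+[0,0,.1],82.4)
```

```text
toolx [-0.0407  0.     -0.9992] stand up [ 0.0439 -0.019   0.9989]
now [0.4865 0.2682 0.0664] jaw 82.11 j [  47.8   19.6  -23.4   -2.3  -48.6 -144.2] turn -0.3 n 2 F [-0.2 -1.   0. ] t 9.32 op 0.0869
[-50.0, 2.0, -0.3] -0.15
[-50.0, 2.0, -0.3] -0.15
```

Request:
arm_command(commands=[-20, 1, 0, 0, 100, -40, 2, 0, 0, 100, -45, 2, 0, 0, 100, -40, 2, 0, 0, 100, 0, 0, 0, 0, 100])

```text
clock: 9.95
tool_pos: [0.4851, 0.2687, 0.2153]
orientation: [100.3, 87.6, -177.6]
force: [-0.2, -0.3, -1.3]
opening: 0.0877
```

Run:
```python
from h import *
tilt();s=snap('wrist');plan([.48,.2675,.2],82.4)
a=snap('scene')['frame'][150:250,310:430]
W=s['frame'][40:300,170:490]
cv2.imwrite('pics/w4.png',np.hstack([cv2.resize(W,None,fx=1.5,fy=1.5),cv2.resize(a,(312,260))[[0]*65+list(range(260))+[259]*65]]))
```

```text
toolx [-0.0421 -0.0017 -0.9991] stand up [ 0.0452 -0.0172  0.9988]
now [0.4842 0.2681 0.2134] jaw 82.08 j [  48.    11.1  -13.3   -1.9  -67.4 -145.1] turn -0.3 n 1 F [-0.3 -0.9  0.1] t 10.0 op 0.0873
[13.6, 3.5, -1.0] -0.32
```

View pics/w4.png

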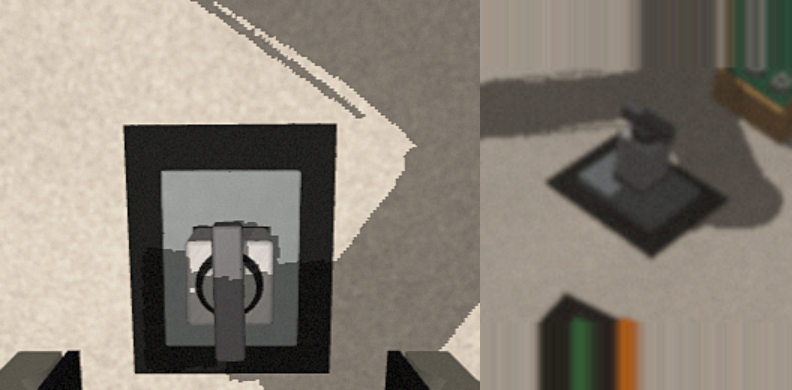

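The stand sits flat and square on the mat, with crop base corners (161,170) and (301,169) and mat corners (124,125) and (336,125). The bar runs (228,223)–(230,361). Now I'll locate its axis.

Run:
```python
from h import *
s=snap('wrist')
P=lambda x,y,z:ray(s,170+x/1.5,40+y/1.5,z)[:2]
A=lambda d:round(float(np.degrees(np.arctan2(d[1],d[0]))),2)
b=P(228.5,223,.115),P(230,361,.115);print('bar',np.linalg.norm(b[0]-b[1]),A(b[1]-b[0]),(b[0]+b[1])/2)
c=[P(161,170,.019),P(301,169,.019),P(299,346,.019),P(165,346,.019)];print('base',[round(float(np.linalg.norm(c[i]-c[i-1])),4) for i in range(4)],np.mean(c,0),A(c[2]-c[1]),A(c[3]-c[0]),A(c[1]-c[0]))
m=[P(124,125,.005),P(336,125,.005),P(330,373,.005),P(136,373,.005)];print('mat',[round(float(np.linalg.norm(m[i]-m[i-1])),4) for i in range(4)],np.mean(m,0),A(m[2]-m[1]),A(m[3]-m[0]),A(m[1]-m[0]))
plan([*((b[0]+b[1])/2),.093],82.4,n=4)
```

```text
bar 0.06340522556923857 -7.42 [0.47722377 0.2649156 ]
base [0.1084, 0.0825, 0.1087, 0.0842] [0.47757991 0.26453278] -7.21 -8.1 82.45
mat [0.158, 0.1279, 0.1574, 0.128] [0.47597764 0.26453499] -7.27 -7.31 82.01
now [0.4832 0.2672 0.2111] jaw 82.07 j [  48.    11.3  -13.5   -1.9  -67.3 -145.1] turn -0.3 n 4 F [-0.7 -0.5 -0.1] t 10.1 op 0.0876
[29.6, 0.0, -0.4] -0.08
[29.6, 0.0, -0.4] -0.08
[29.6, 0.0, -0.4] -0.08
[29.6, 0.0, -0.4] -0.08
```

Request:
arm_command(commands=[28, 0, 0, 0, 100, 35, 0, -1, 0, 100, 30, 0, 0, 0, 100, 10, 0, 0, 0, 60, 0, 0, 0, 0, 50])

```text
clock: 10.72
tool_pos: [0.4757, 0.2631, 0.1004]
orientation: [111.1, 86.8, -166.8]
force: [0.1, -0.0, 0.7]
opening: 0.073
```

Run:
```python
from h import *
plan([.4773,.2648,.093],82.4,n=1);tilt()
```

```text
now [0.4757 0.2631 0.1004] jaw 82.05 j [  48.2   16.8  -22.1   -2.3  -53.7 -144.8] turn -0.3 n 1 F [ 0.1 -0.   0.7] t 10.72 op 0.073
[7.2, -1.7, 2.1] -0.35
toolx [-0.054  -0.0126 -0.9985] stand up [ 0.0571 -0.0063  0.9983]
```

Request:
arm_command(commands=[5, -1.5, 2, -0.3, 50, 1.5, 0, 0, 0, 40, 0, 0, 0, 0, 35])

```text
clock: 11.1
tool_pos: [0.4784, 0.266, 0.0954]
orientation: [109.1, 87.0, -168.5]
force: [0.5, 0.5, 0.0]
opening: 0.0433
```

Run:
```python
from h import *
plan([.4773,.2648,.093],82.4,n=1);tilt()
```

```text
now [0.4784 0.266  0.0954] jaw 82.39 j [  48.2   17.4  -22.    -2.3  -53.  -144.5] turn -0.0 n 1 F [0.5 0.5 0. ] t 11.1 op 0.0433
[2.4, 0.9, -1.3] -0.01
toolx [-0.0515 -0.0105 -0.9986] stand up [ 0.0547 -0.0084  0.9985]
```

Request:
arm_command(commands=[2, 0.7, -1.2, 0, 30, 0, 0, 0, 0, 0, 0, 0, 0, 0, 0, 0, 0, 0, 0, 0, 0, 0, 0, 0, 0])

```text
clock: 11.72
tool_pos: [0.4779, 0.2663, 0.094]
orientation: [106.1, 87.1, -171.5]
force: [0.4, 1.5, -2.5]
opening: 0.0238
```

Run:
```python
from h import *
plan([.4773,.2648,.093],82.4,n=1);tilt()
print(get_obs()['moment'])
```

```text
now [0.4779 0.2663 0.094 ] jaw 82.4 j [  48.3   17.3  -22.3   -2.3  -52.6 -144.5] turn -0.0 n 1 F [ 0.4  1.5 -2.5] t 11.72 op 0.0238
[1.1, 0.4, -1.5] -0.0
toolx [-0.0496 -0.0074 -0.9987] stand up [ 0.0529 -0.0115  0.9985]
[ 0.70540097 -0.33782164  0.07482855]
```

Request:
arm_command(commands=[0, 0, -1, 0, 0, 0, 0, 0, 0, 0])

```text
clock: 11.98
tool_pos: [0.4779, 0.2658, 0.0943]
orientation: [105.1, 87.2, -172.5]
force: [-1.0, 2.0, -3.2]
opening: 0.0236
```

Run:
```python
from h import *
plan([.4773,.2648,.093],82.4,n=1);tilt()
print(get_obs()['moment'])
s=snap('wrist');a=snap('scene')['frame'][150:250,310:430]
cv2.imwrite('pics/w5.png',np.hstack([s['frame'][100:400,100:540],cv2.resize(a,(360,300))]))
```

```text
now [0.4779 0.2658 0.0943] jaw 82.41 j [  48.2   17.3  -22.3   -2.3  -52.6 -144.4] turn 0.0 n 1 F [-1.   2.  -3.2] t 11.97 op 0.0236
[1.3, 0.4, -1.0] 0.01
toolx [-0.0492 -0.0065 -0.9988] stand up [ 0.0524 -0.0124  0.9985]
[ 0.92240508 -0.18011124  0.01026968]
```

View pics/w5.png

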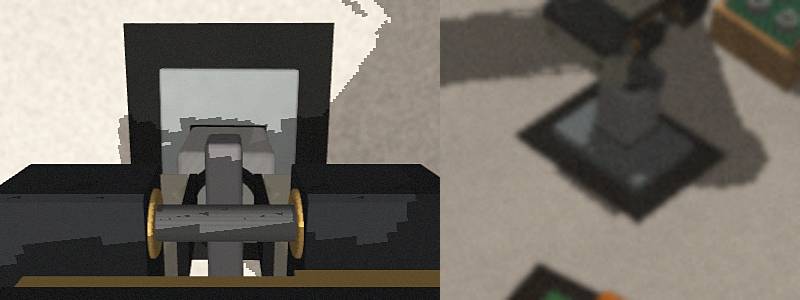

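The fingers stopped at 23.6 mm, so the tips are on the 26 mm rod under the bar rather than on the 14 mm bar. In the view they straddle the rod ring at (225,190), and the stand still stands square. I'll open, rise about 5 mm and pinch again.

Request:
arm_command(commands=[0, 0, 0, 0, 45, 0, 0, 0, 0, 45, -4, 0, -1, 0, 45, -1.5, 0, 0, 0, 45, 0, 0, 0, 0, 45])

```text
clock: 12.7
tool_pos: [0.478, 0.2631, 0.1004]
orientation: [107.8, 87.1, -169.8]
force: [-0.7, -0.4, -0.8]
opening: 0.0394
```

Run:
```python
from h import *
plan([.4773,.2648,.099],82.4,n=1);tilt()
s=snap('wrist')
cv2.imwrite('pics/w6.png',s['frame'])
```

```text
now [0.478  0.2631 0.1004] jaw 82.39 j [  48.1   16.8  -22.1   -2.2  -53.4 -144.4] turn -0.0 n 1 F [-0.7 -0.4 -0.8] t 12.7 op 0.0394
[1.4, 0.8, 1.6] -0.01
toolx [-0.0499 -0.009  -0.9987] stand up [ 0.0532 -0.01    0.9985]
```

Request:
arm_command(commands=[0.5, 0.5, 1.5, 0, 0, 0, 0, 0, 0, 0, 0, 0, 0, 0, 0, 0, 0, 0, 0, 0, 0, 0, 0, 0, 0])

```text
clock: 13.38
tool_pos: [0.4779, 0.2657, 0.0999]
orientation: [106.6, 87.2, -171.0]
force: [0.4, 0.2, -0.8]
opening: 0.014
```

Run:
```python
from h import *
plan([.4773,.2648,.099],82.4,n=1);tilt()
print(get_obs()['moment'])
```

```text
now [0.4779 0.2657 0.0999] jaw 82.41 j [  48.3   16.9  -22.    -2.2  -53.3 -144.5] turn 0.0 n 1 F [ 0.4  0.2 -0.8] t 13.38 op 0.014
[0.9, 0.5, -0.9] 0.01
toolx [-0.0491 -0.0078 -0.9988] stand up [ 0.0524 -0.0112  0.9986]
[ 0.24209996 -0.18685002 -0.00928073]
```

Pinched at exactly 14.0 mm. Now the anticlockwise twist (tool turn negative).

Request:
arm_command(commands=[0, 0, 0, -5, 0, 0, 0, 0, -7, 0, 0, 0, 0, -7, 0, 0, 0, 0, -7, 0, 0, 0, 0, -7, 0])

```text
clock: 14.0
tool_pos: [0.4783, 0.2631, 0.0999]
orientation: [77.6, 87.1, -166.0]
force: [2.0, -0.2, 1.1]
opening: 0.0138
```

Run:
```python
from h import *
plan([.4779,.2655,.100],82.4+69,n=5);tilt()
print(get_obs()['moment'])
```

```text
now [0.4783 0.2631 0.0999] jaw 116.38 j [  48.2   16.9  -22.1   -2.   -53.5 -110.5] turn -35.0 n 5 F [ 2.  -0.2  1.1] t 14.0 op 0.0138
[-0.0, -0.1, 0.5] -7.0
[-0.0, -0.2, 0.4] -7.0
[-0.0, -0.3, 0.4] -7.0
[-0.0, -0.3, 0.4] -7.0
[-0.0, -0.3, 0.3] -7.0
toolx [-0.0495 -0.0123 -0.9987] stand up [ 0.0628 -0.0015  0.998 ]
[-0.40926927 -0.83668006 -0.01017473]
```

Request:
arm_command(commands=[0, 0, 0.3, -7, 0, 0, 0, 0.3, -7, 0, 0, 0, 0.3, -7, 0, 0, 0, 0, -7, 0, 0, 0, 0, -6, 0])

```text
clock: 14.62
tool_pos: [0.4787, 0.2606, 0.1]
orientation: [48.7, 87.0, -159.7]
force: [0.8, -0.2, 0.3]
opening: 0.0137
```

Request:
arm_command(commands=[0, 0, 0, -2, 0, 0, 0, 0, 0, 0])

```text
clock: 14.88
tool_pos: [0.4788, 0.2597, 0.1002]
orientation: [48.2, 87.0, -158.0]
force: [0.4, 0.5, 1.1]
opening: 0.0136
```

Run:
```python
from h import *
plan([.4779,.2655,.100],82.4+69,n=1);tilt()
print(get_obs()['moment'])
s=snap('wrist');a=snap('scene')['frame'][150:250,310:430]
cv2.imwrite('pics/w7.png',np.hstack([s['frame'][60:360,100:540],cv2.resize(a,(360,300))]))
```

```text
now [0.4788 0.2597 0.1002] jaw 153.68 j [ 48.1  16.9 -22.2  -1.7 -53.6 -73.4] turn 2.3 n 1 F [0.4 0.5 1.1] t 14.88 op 0.0136
[0.1, -4.8, 3.4] 2.28
toolx [-0.0491 -0.0198 -0.9986] stand up [0.0681 0.0169 0.9975]
[-0.24316923 -0.41998793  0.03671867]
```

View pics/w7.png

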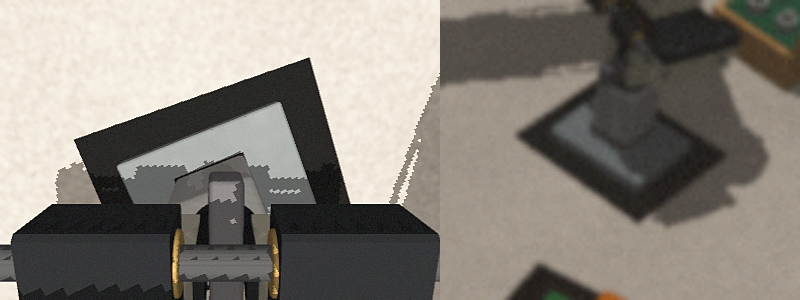

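At about 71° the twist is at its stop, with the base still square on the mat (scene crop, base around (640,150)). Now I'll draw it up 50 mm.

Run:
```python
from h import *
p,R=tool();plan([p[0],p[1],.1502],jaw(R),n=5)
```

```text
now [0.4788 0.2598 0.1001] jaw 153.64 j [ 48.1  16.9 -22.2  -1.7 -53.6 -73.4] turn -0.0 n 5 F [ 0.2 -0.8 -1. ] t 14.97 op 0.0136
[-10.0, 0.4, 0.4] -0.0
[-10.0, 0.4, 0.4] -0.0
[-10.0, 0.4, 0.4] -0.0
[-10.0, 0.4, 0.4] -0.0
[-10.0, 0.4, 0.4] -0.0
```

Request:
arm_command(commands=[-8, 0.4, 0.4, 0, 0, -10, 0.4, 0.4, 0, 0, -10, 0.4, 0.4, 0, 0, -10, 0.4, 0.4, 0, 0, -8, 0.4, 0.4, 0, 0])

```text
clock: 15.6
tool_pos: [0.4779, 0.259, 0.1483]
orientation: [49.2, 86.9, -157.2]
force: [1.4, -0.9, -4.2]
opening: 0.0138
```

Run:
```python
from h import *
p,R=tool();plan([.4788,.2598,.1502],153.6,n=1);tilt();print(get_obs()['moment'])
```

```text
now [0.4779 0.259  0.1483] jaw 153.54 j [ 48.1  13.9 -19.1  -1.6 -59.8 -73.7] turn -0.1 n 1 F [ 1.4 -0.9 -4.2] t 15.6 op 0.0138
[-2.0, -1.0, -0.4] -0.06
toolx [-0.0506 -0.0213 -0.9985] stand up [0.0696 0.0183 0.9974]
[-0.45979352 -1.14385234  0.0698421 ]
```

Request:
arm_command(commands=[-2, 0, 0, 0, 0, 0, 0, 0, 0, 0])

```text
clock: 15.85
tool_pos: [0.478, 0.2592, 0.1513]
orientation: [48.6, 86.9, -157.8]
force: [0.9, -0.7, -3.3]
opening: 0.0139
```

Run:
```python
from h import *
p,R=tool();plan([.4788,.2598,.1502],153.6,n=1);tilt();print(get_obs()['moment'])
s=snap('wrist');a=snap('scene');print(proj(a,[.4775,.265,.089]),proj(a,[.4775,.265,.155]))
a=a['frame'][150:230,330:410]
cv2.imwrite('pics/w8.png',np.hstack([s['frame'][60:360,100:500],cv2.resize(a,(300,300),interpolation=2)]))
```

```text
now [0.478  0.2592 0.1513] jaw 153.54 j [ 48.1  13.7 -18.9  -1.6 -60.2 -73.7] turn -0.1 n 1 F [ 0.9 -0.7 -3.3] t 15.85 op 0.0139
[1.0, -0.9, -0.5] -0.06
toolx [-0.05   -0.0204 -0.9985] stand up [0.0689 0.0174 0.9975]
[-0.43748063 -0.9480579   0.00126997]
[371.69236706 175.96958742] [374.43203371 157.37381042]
```

View pics/w8.png

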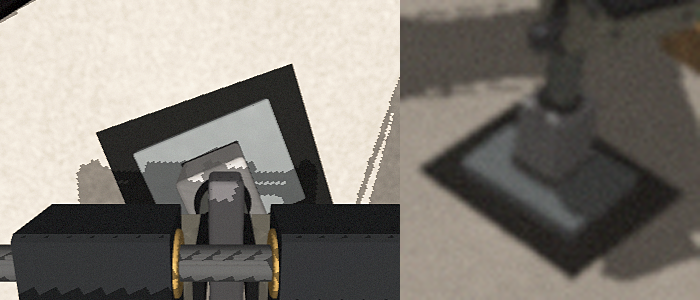

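Drawn about 51 mm. The section is up, the ring shows at the rim (scene crop (565,100)), and the base sits flat. Now I'll twist back clockwise.

Request:
arm_command(commands=[0.5, 0, 0, 5, 0, 0, 0, 0, 7, 0, 0, 0, 0, 7, 0, 0, 0, 0, 7, 0, 0, 0, 0, 7, 0])

```text
clock: 16.58
tool_pos: [0.4777, 0.2625, 0.1509]
orientation: [77.7, 87.0, -162.7]
force: [-1.3, 2.6, -0.8]
opening: 0.014
```

Run:
```python
from h import *
plan([.478,.262,.1505],82.4,n=5);tilt();print(get_obs()['moment'])
```

```text
now [0.4777 0.2625 0.1509] jaw 119.62 j [  48.3   13.8  -18.8   -1.8  -60.  -107.7] turn 37.2 n 5 F [-1.3  2.6 -0.8] t 16.57 op 0.014
[0.1, -0.0, -0.1] 7.44
[0.1, -0.0, -0.1] 7.44
[0.1, -0.0, -0.1] 7.44
[0.1, -0.0, -0.1] 7.44
[0.1, -0.1, -0.1] 7.44
toolx [-0.0496 -0.0155 -0.9986] stand up [0.0637 0.0024 0.998 ]
[ 1.11382412  0.38923946 -0.00566493]
```

Request:
arm_command(commands=[0, 0, 0, 7.5, 0, 0, 0, 0, 7.5, 0, 0, 0, 0, 7.5, 0, 0, 0, 0, 7.5, 0, 0, 0, 0, 6, 0])

```text
clock: 17.2
tool_pos: [0.4767, 0.2667, 0.1506]
orientation: [107.6, 87.1, -169.9]
force: [-0.4, 1.5, -0.6]
opening: 0.0136
```

Request:
arm_command(commands=[0, 0, 0, 2, 0, 0, 0, 0, 1, 0])

```text
clock: 17.45
tool_pos: [0.4762, 0.2682, 0.1506]
orientation: [107.9, 87.1, -172.9]
force: [-1.8, 1.7, -1.3]
opening: 0.0136
```

Run:
```python
from h import *
plan([.478,.265,.1505],82.4,n=1);tilt();print(get_obs()['moment'])
```

```text
now [0.4762 0.2682 0.1506] jaw 79.3 j [  48.5   13.8  -18.6   -2.2  -59.8 -148. ] turn -3.1 n 1 F [-1.8  1.7 -1.3] t 17.45 op 0.0136
[-0.0, -2.4, -2.8] -3.1
toolx [-0.0509 -0.0064 -0.9987] stand up [ 0.0531 -0.0127  0.9985]
[1.01702585 0.29605066 0.16605701]
```

Request:
arm_command(commands=[0, 0, 0, -1, 0, 0, 0, 0, 0, 25, 0, 0, 0, 0, 40, 0, 0, 0, 0, 60, 0, 0, 0, 0, 80])

```text
clock: 18.08
tool_pos: [0.4764, 0.2677, 0.1506]
orientation: [107.8, 87.1, -171.8]
force: [0.3, 0.0, 0.4]
opening: 0.0467
```

Request:
arm_command(commands=[-15, 1, 0, 0, 100, -30, 1.5, 0, 0, 100, -35, 2, 0, 0, 100, -20, 0, 0, 0, 100, 0, 0, 0, 0, 100])

```text
clock: 18.7
tool_pos: [0.4776, 0.2692, 0.2581]
orientation: [107.1, 87.2, -172.4]
force: [-0.0, 0.2, -0.1]
opening: 0.0874
```

Run:
```python
from h import *
plan([.478,.265,.22],82.4,n=1)
s=snap('wrist');a=snap('scene')['frame'][130:230,320:420]
cv2.imwrite('pics/w9.png',np.hstack([s['frame'][40:340,160:560],cv2.resize(a,(300,300),interpolation=2)]))
```

```text
now [0.4776 0.2692 0.2581] jaw 80.48 j [  48.5    9.2   -9.9   -1.9  -73.1 -147.5] turn -1.9 n 1 F [-0.   0.2 -0.1] t 18.7 op 0.0874
[38.1, -2.9, -3.5] -1.92
```

View pics/w9.png

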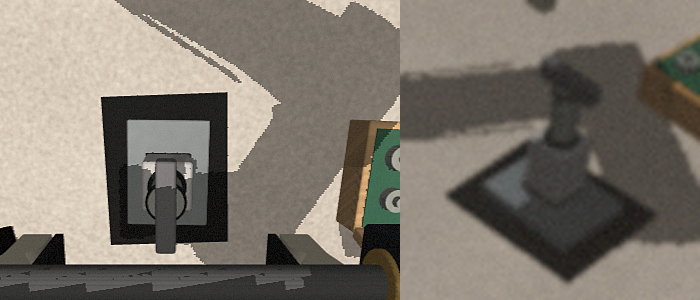

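Wrist view: base corners (126,122), (209,121), (207,224) and (128,224) on the mat, bar (165,157)–(165,253). The scene crop shows the section drawn out, upright. I'll check by numbers.

Run:
```python
from h import *
s=snap('wrist')
P=lambda x,y,z:ray(s,160+x,40+y,z)[:2]
A=lambda d:round(float(np.degrees(np.arctan2(d[1],d[0]))),2)
g=s['frame'].min(2).astype(int)
def edges(y,x0,x1):
    r=g[40+y-1:40+y+2,160+x0:160+x1].mean(0);d=np.abs(np.convolve(r,[1,1,0,-1,-1],'same'))[3:-3];return [(x0+3+i,int(d[i])) for i in range(1,len(d)-1) if d[i]>40 and d[i]>=d[i-1] and d[i]>d[i+1]]
for y in(130,145,165,180,235,248):print(y,edges(y,95,240))
b=P(165,157,.165),P(165.5,253,.165)
for z in(.155,.165,.175):print('bar',z,round(float(np.linalg.norm(P(165,157,z)-P(165.5,253,z))),4),A(b[1]-b[0]),(b[0]+b[1])/2)
c=[P(126,122,.019),P(209,121,.019),P(207,224,.019),P(128,224,.019)];print('base',[round(float(np.linalg.norm(c[i]-c[i-1])),4) for i in range(4)],np.mean(c,0),A(c[2]-c[1]),A(c[3]-c[0]),A(c[1]-c[0]))
m=[P(101,97,.005),P(227,93,.005),P(228,241,.005),P(111,244,.005)];print('mat',[round(float(np.linalg.norm(m[i]-m[i-1])),4) for i in range(4)],np.mean(m,0),A(m[2]-m[1]),A(m[3]-m[0]),A(m[1]-m[0]))
```

```text
130 [(103, 348), (128, 234), (210, 230), (229, 316)]
145 [(104, 339), (128, 238), (210, 241), (229, 313)]
165 [(106, 340), (128, 210), (132, 80), (134, 61), (144, 144), (156, 192), (175, 70), (178, 53), (185, 144), (193, 171), (197, 131), (209, 254), (229, 305)]
180 [(107, 344), (128, 139), (144, 51), (150, 208), (156, 185), (176, 109), (186, 197), (193, 107), (209, 131), (229, 186)]
235 [(111, 328), (156, 94), (177, 97), (229, 183)]
248 [(156, 300), (177, 256), (192, 148)]
bar 0.155 0.0679 -9.27 [0.47592896 0.26638574]
bar 0.165 0.0653 -9.27 [0.47592896 0.26638574]
bar 0.175 0.0627 -9.27 [0.47592896 0.26638574]
base [0.106, 0.0829, 0.1066, 0.0833] [0.47758595 0.26593901] -9.36 -9.61 81.14
mat [0.1581, 0.1286, 0.1578, 0.1291] [0.47696801 0.2650474 ] -7.29 -7.49 82.17
```

The bar is aligned with the base (−9.3° vs −9.5°), so the twist is back at its stop. TCP travel was 50.7 mm. The base is within about 1.5–2° of the mat and 25 mm inside each edge. One last look from outside, for the ring and uprightness.

Run:
```python
from h import *
b=snap('side');a=snap('scene')
for n,s in(('side',b),('scene',a)):
    for z in(.005,.089,.145,.165):print(n,z,proj(s,[.4776,.2655,z]).round(1))
pa=proj(a,[.4776,.2655,.08]).astype(int);pb=proj(b,[.4776,.2655,.08]).astype(int)
print(pa,pb)
cr=lambda s,p:cv2.resize(s['frame'][p[1]-40:p[1]+40,p[0]-32:p[0]+32],(400,500),interpolation=cv2.INTER_CUBIC)
im=np.hstack([cr(a,pa),cr(b,pb)]);im=cv2.convertScaleAbs(im,alpha=1.7)
cv2.imwrite('pics/fin.png',im)
```

```text
side 0.005 [283.1 323.8]
side 0.089 [282.7 305.9]
side 0.145 [282.4 293.3]
side 0.165 [282.3 288.6]
scene 0.005 [368.6 197.7]
scene 0.089 [371.8 175.9]
scene 0.145 [374.1 160.2]
scene 0.165 [375.  154.4]
[371 178] [282 307]
```

View pics/fin.png

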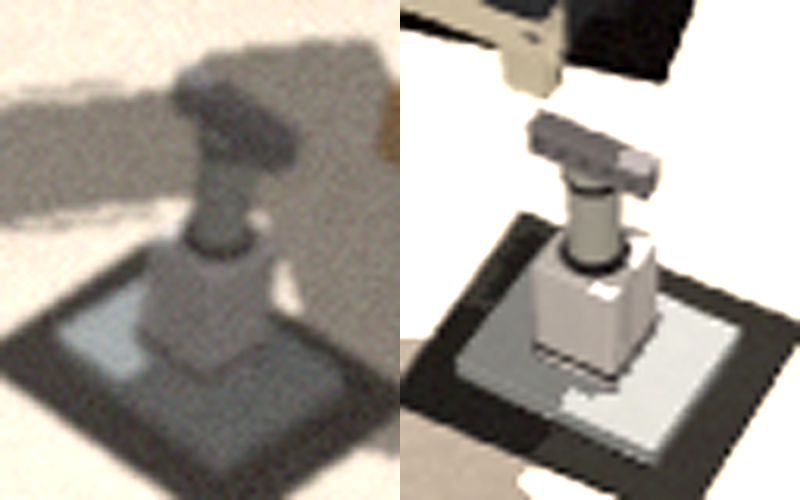

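The final views show the stand upright and wholly on the mat. The ring sits just at the rim, and the bar top is at side pixel (281,289.7) against (282.3,288.6) predicted for a 50 mm draw. The gripper is clear, so I'm handing in.

```bash
python3 -c "
from plant import *
print(close_job())"
```

```text
the job is handed in; nothing more can be done
None
```

I picked up the middle-sized stand by its barrel and set it on the mat with the section pushed in, then let go. I then pinched the bar, twisted it anticlockwise to the stop (about 71°), drew it up, and twisted it back clockwise to the stop. I released it and handed the job in at about 19 s of the 59 s allowed.

**Last checks that agree:**
- **Placing:** the stand is upright and wholly on the mat, centred to within about 2 mm.
- **Lock:** the bar is parallel to the base (−9.3° against about −9.5°), so the twist is back at its stop.
- **Draw:** the gripper rose about 51 mm with the bar held. From the side camera the bar top agrees with a 50 mm draw to about 5 mm. The dark ring shows at the rim.
- **Clearance:** the gripper is about 9 cm clear of the bar. I made no contact with anything else on the bench, but I did not measure the bystanders again afterwards.

**Checks that were off:**
- **Base angle:** the base ended about 1–2° clockwise of the mat's sides. It measured within about 0.5° before the twisting, so the slight over-twist at the lock stop probably turned it. I left it, because nudging it risked more than it would gain.
- **First pinch:** this was too low and closed on the rod at 23.6 mm. I opened, rose and pinched again correctly at 14.0 mm.
- **Bar length:** my wrist-camera reading of it put the extension a few mm higher, about 57 mm. That reading is only good to a few mm.
- **Tool tilt:** the tool drifted to about 3° of tilt while carrying. The stand came down slightly on one edge and settled flat on release.

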